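# Clear, zero and check a bench scale

## Robot

A 6-joint arm with a two-finger parallel gripper is mounted at the origin on a cart in front of the work surface, level with it; the furniture and walls round the work are solid. World frame = base frame: x ahead of the robot, y to its left, z up, the work surface at z = 0. Lengths are in mm, angles in degrees, forces in N, time in s.
With the tool pointing down it reaches from about 300 to 875 mm from the base axis. Payload 6.4 kg.
Tool frame: the origin (TCP) lies on the mounting face of the last link; the fingertips stand 173 mm ahead of it and the grasp point (between the pads) lies 155 mm ahead of it (arm.tip_extent is the distance from the TCP to the fingertips, in mm); z points along the fingers, y is the line along which they close (so a half turn about z gives the same grasp; the last joint's range is limited). The gripper opens to 85 mm and grips with 20 to 120 N. Pads are 22 mm wide; open, the fingers measure 114 mm over their backs; the gripper's body (76 mm by 85 mm) begins 54 mm behind the grasp point. The pads swing forward as they close: fully open they stand 13 mm farther back than shut.
Start: joints at [-85.101, 10.359, 92.074, -0, 77.567, -11.82], TCP at [165.43, -550.704, 404.688] pointing down, gripper open.
Joint ranges: [-171.53, 171.53], [-51.25, 118.39], [17.06, 147.69], [-65.23, 245.23], [0, 150.52], [-178.68, 178.68]. Speed limits (degrees/s): [147.25, 147.25, 172.46, 180, 180, 180].

## Interface

Orientations are given as a 3x3 rotation matrix whose columns are the frame's x, y, z axes.
In Python, from plant import arm, snapshot, camera_params gives the robot as it stands. Calls block until the motion is done:
- arm.move_to(position, orientation): joint-space move of the TCP to a pose.
- arm.line_to(position, ori=None, rate=150): straight line of the TCP; ori=None keeps the orientation; rate is the mean speed in mm/s.
- arm.move_j(angles): joint-space move.
- arm.move_gripper(opening, grip_force=None): finger opening in mm; grip_force is the grip in N (None keeps the last); returns when the fingers have stopped.
- arm.dwell(seconds).
- arm.solve_ik(position, orientation): joint angles nearest the present ones, or None.
- snapshot(name): name is "scene" or "top"; returns the picture (420x560x3 uint8, red, green, blue); there is no depth.
- camera_params(name): a dict with "K" (3x3 intrinsics, pixels), "dist" ([k1, k2, p1, p2, k3] as OpenCV has them; the pictures are not rectified), "extrinsics" (4x4, takes a point from camera to world coordinates). Camera axes: x right, y up, looking along -z (the intrinsics and any distortion apply to the point x, -y, -z); pixel columns grow to the right and rows downward; lengths in mm; the calibration is good to about 2 mm. A picture is of the moment at which its call begins. camera_params takes no time and is no camera call.
A pose or a line that the arm cannot do raises arm.Unreachable and nothing moves.
- arm.finish_job(): hands the job in; it is judged then, once.
Readings, each from a call of its own:
- arm.get_clock(): time.
- arm.get_q(): joint angles.
- arm.get_qvel(): joint speeds.
- arm.get_effort(): joint torques, N m.
- arm.get_tcp_pos(): TCP position.
- arm.get_tcp_rot(): TCP orientation.
- arm.get_force(): force on the tool from outside, world axes, zero at the start.
- arm.get_moment(): the same for the moment, N m.
- arm.get_finger_gap(): finger opening in mm.
- arm.get_grip_force(): force on a finger pad.
Only numpy, scipy, OpenCV 4.12 (cv2) and the standard library are available. Lean on these libraries where they do the work, as an engineer would, in place of code of your own. Each camera call takes 0.05 s, during which the arm holds its last target. There are 200 camera calls.

## Task

Ready the bench scale for weighing: with the scraper block sweep every chip off the pan into the trough along its front (never touch the sharp chips with the fingers) and stand the block back on the worktop. Then swivel the small cover aside and, with the pan empty, hold the recessed zero button fully down for about a second with the stylus. Finally put the stylus back upright in its stand, swivel the cover fully home and stand the check weight in the ring in the middle of the pan, leaving the other things on the bench alone.

Things in the scene. Friction and masses are not known exactly. Their poses are not given: they have to be found in the camera images.
- scale: Fixed bench scale, placed anew each start. Origin on the worktop under the pan's middle; x to its back, y left, z up. Trough in front of the pan: inside x -136 to -76, y -69 to 69 mm, floor 10, front wall 38 mm above the worktop. On the right (x -75 to 75, y -74 to -150) a console, its flat top 55 mm above the worktop, with the zero button's port and its cover.
- pan_centre (a point): Centre of the pan's flat top, 45 mm above the worktop, in an engraved ring of 36 mm radius; axes as the scale's. The pan is 150 mm long (x -75 to 75) and 130 mm wide between its side fences; the side and back fences rise 12 mm (inner face of the back one at x = 71); the front edge at x = -75 is open to the trough.
- port (a point): Centre of the port's mouth in the console top: a round hole 15 mm wide; the top of the button lies 8 mm below the mouth. Axes as the scale's.
- button_top (a point): Centre of the top face of the recessed zero button, a 12 mm disc; moves down as it is pressed.
- zero_button (a joint): Travel of the spring button in m: 0 at rest, 0.004 fully down; starts to move at about 1.4 N, fully down at about 4.2 N.
- cover (a joint): Angle of the flat cover in rad: 0 fully home (at its stop, over the port, pointing to the front); grows counter-clockwise seen from above as it swings to the right, away from the pan; 1.75 at the other stop. The port is quite clear from about 1.2 on. It turns stiffly (about 0.05 N m) and stays where it is left.
- cover_pivot (a point): Pivot screw of the cover, on its vertical axis, 61 mm above the worktop, at x 30, y -98 mm in the scale's frame.
- cover_post (a point): On the axis of the round upright post (12 mm thick, 27 mm tall) by which the cover is swung, 46 mm from the pivot; this point is 17 mm above the cover's top and 10 mm below the post's top. The cover is a steel strip 30 mm wide with round ends, its top 60 mm above the worktop.
- scraper: Loose scraper block, about 0.25 kg, standing on the worktop left of the scale. Origin in the middle of its underside. Foot 40 mm (x) by 118 mm (y), 24 mm high, rubber underside; on it a black grip rib 22 mm (x) by 70 mm (y), 24 to 66 mm above the underside: take it across x. Same fore and aft.
- stylus: Loose stylus tool, 112 mm long, standing tip down in its stand. Origin at the tip, z along it towards the grip end. Steel tip 5 mm thick for 20 mm, then a cone to a 12 mm shank, a 26 mm collar from 50 to 54 mm, then a 14 mm round grip from 54 to 112 mm. 50 g.
- stylus_tip (a point): The stylus's tip.
- stylus_stand: Stand of the stylus, fixed for the run, on the worktop to the right of the scale: foot 70 by 70 by 8 mm, block 40 by 40 mm, 60 mm high. Origin under its middle.
- stand_mouth (a point): Centre of the stand's hole (20 mm wide, 52 mm deep), at the top of the block, 60 mm above the worktop. When the stylus is home its collar rests on the block's top, so its tip is 50 mm below this point.
- weight: Loose steel check weight, about 200 g, standing on the worktop right of the scale: a disc 44 mm across and 16 mm high with a round knob on top, 18 mm across from 27 to 36 mm above its underside (neck 12 mm at 23 mm). Origin in the middle of its underside.
- chip_0: Loose steel chip (a bent bar end), about 15 by 11 mm, 5 mm thick with one end turned up to 9 mm, 12 g, lying on the pan. Origin in the middle of its underside. Three to six of the chips are present; the others are absent.
- chip_1: Loose steel chip (a bent bar end), about 15.5 by 11 mm, 5 mm thick with one end turned up to 9 mm, 12 g, lying on the pan. Origin in the middle of its underside. Three to six of the chips are present; the others are absent.
- chip_2: Loose steel chip (a bent bar end), about 16 by 11 mm, 5 mm thick with one end turned up to 9 mm, 12 g, lying on the pan. Origin in the middle of its underside. Three to six of the chips are present; the others are absent.
- chip_3: Loose steel chip (a bent bar end), about 16.5 by 11 mm, 5 mm thick with one end turned up to 9 mm, 12 g, lying on the pan. Origin in the middle of its underside. Three to six of the chips are present; the others are absent.
- chip_4: Loose steel chip (a bent bar end), about 17 by 11 mm, 5 mm thick with one end turned up to 9 mm, 12 g, lying on the pan. Origin in the middle of its underside. Three to six of the chips are present; the others are absent.
- chip_5: Loose steel chip (a bent bar end), about 17.5 by 11 mm, 5 mm thick with one end turned up to 9 mm, 12 g, lying on the pan. Origin in the middle of its underside. Three to six of the chips are present; the others are absent.
- beaker: Bystander: glass beaker 54 mm wide, 69 mm high, back left; origin under its middle.
- timer: Bystander: flat timer 62 by 68 by 18 mm with three keys, back left; origin under its middle.
- marker: Bystander: marker pen 135 mm long, 17 mm thick, lying behind the scale; origin under its middle.
- tape: Bystander: roll of masking tape 100 mm across, 25 mm high, lying back right; origin under its middle.

How it is judged:
By the outcome, as a careful person would: the job done as asked, in the order asked, and still so for the second after the job is handed in, with the robot touching nothing.
Of chip_0, chip_1, chip_2, chip_3, chip_4, chip_5 only 3 to 6 are there at a start; the rules pass over those that are not, and their reading is None.
At some moment in a run one of weight, scraper may be knocked a few centimetres aside while the robot is not near it.
It also fails if it takes over 208 s, if anything falls off the work surface, if the arm or the gripper's body presses on something with over 40 N, if the wrist force passes 120 N, or if a joint passes its speed limit or range.

## Working session

There is one attempt and no reset: what is moved stays moved. The work goes in short steps, each a Python script; the robot and the scene stay as the last script left them, time stands still between calls to the robot, and variables do not carry over. Pictures are saved under pics/ and viewed, at most 14 in all, crops included, and the job is handed in when it is done.

```bash
ls; mkdir -p pics
python3 - <<'E'
from plant import arm, snapshot, camera_params
import cv2
for n in("scene","top"):
    im=snapshot(n); cv2.imwrite(f"pics/{n}0.png",cv2.resize(im[:,:,::-1],(800,600),interpolation=cv2.INTER_CUBIC))
    p=camera_params(n); print(n,p["K"],p["dist"],p["extrinsics"])
E
```

```text
pics
scene [[423.11451582   0.         273.49642021]
 [  0.         423.11451582 207.11781448]
 [  0.           0.           1.        ]] [-0.0969896  0.         0.         0.         0.       ] [[ 8.83622145e-01  3.06093868e-01 -3.54285830e-01  2.02642667e+02]
 [-4.67788232e-01  5.45417508e-01 -6.95481065e-01 -7.54271349e+02]
 [-1.96487946e-02  7.80273212e-01  6.25130098e-01  7.59170415e+02]
 [ 0.00000000e+00  0.00000000e+00  0.00000000e+00  1.00000000e+00]]
top [[456.64482591   0.         280.85843154]
 [  0.         456.64482591 216.42090045]
 [  0.           0.           1.        ]] [-0.02984537  0.          0.          0.          0.        ] [[ 1.10526973e-02  9.71564469e-01 -2.36517064e-01  3.34792493e+02]
 [-9.99938218e-01  1.04593216e-02 -3.76340379e-03  2.28435800e+01]
 [-1.18258138e-03  2.36544047e-01  9.71620047e-01  1.20253317e+03]
 [ 0.00000000e+00  0.00000000e+00  0.00000000e+00  1.00000000e+00]]
```

View pics/top0.png

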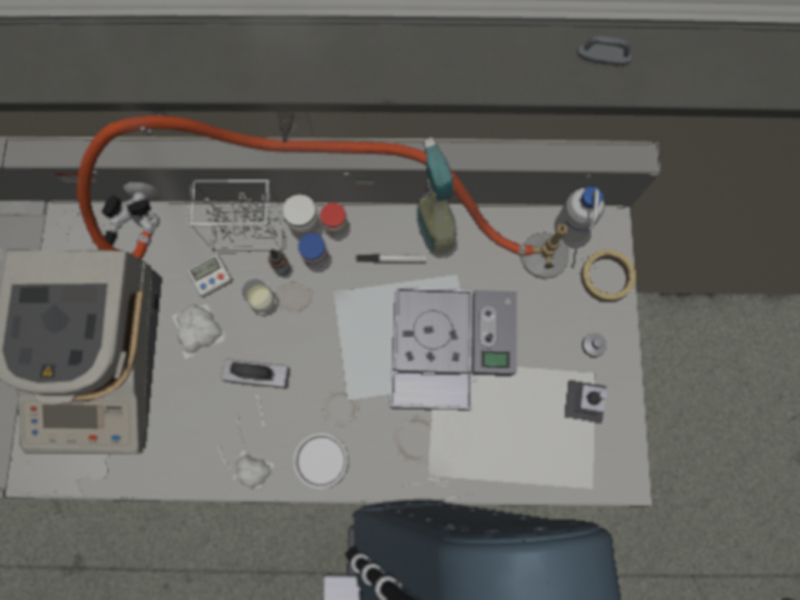

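View pics/scene0.png

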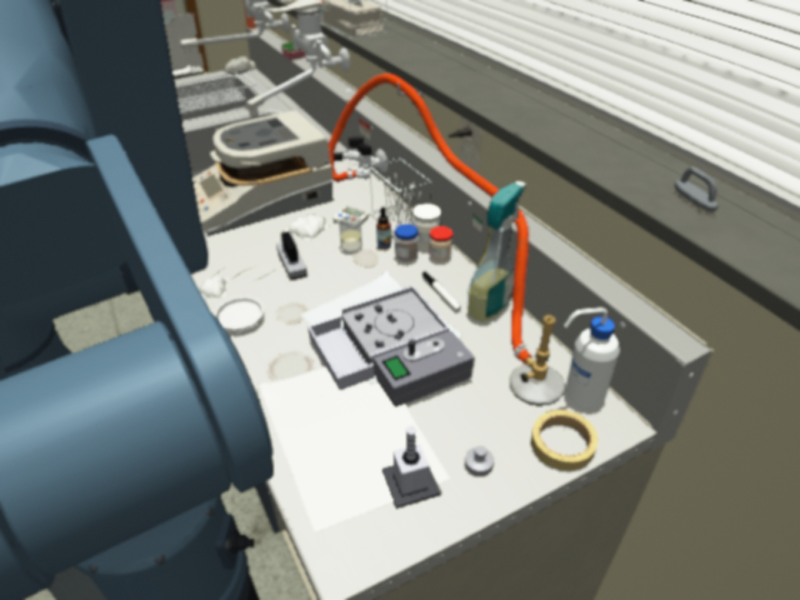

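The top view shows the scale with its pan centre near (433,330) in 800-wide pixels, trough toward the robot and console on the right. The stand is at (590,400), the weight at (594,345), and the scraper at (255,373). There are about six chips. The scene view agrees. I'll zoom in for corner measurements.

```bash
cat > viz.py <<'E'
import cv2,numpy as np
from plant import snapshot
def crop(im,x0,y0,w,h,k,step=10):
    c=cv2.resize(im[y0:y0+h,x0:x0+w,::-1],None,fx=k,fy=k,interpolation=cv2.INTER_CUBIC)
    for u in range(-(-x0//step)*step,x0+w,step):
        X=int((u-x0+.5)*k); cv2.line(c,(X,0),(X,6),(0,0,255),1); cv2.putText(c,str(u),(X-10,18),0,.38,(0,0,255),1)
    for v in range(-(-y0//step)*step,y0+h,step):
        Y=int((v-y0+.5)*k); cv2.line(c,(0,Y),(6,Y),(0,0,255),1); cv2.putText(c,str(v),(8,Y+4),0,.38,(0,0,255),1)
    return c
E
python3 - <<'E'
from viz import *
t=snapshot("top"); s=snapshot("scene")
np.save("t0.npy",t); np.save("s0.npy",s)
cv2.imwrite("pics/t1.png",crop(t,268,195,100,95,6.3))
a=crop(t,145,240,65,40,6); b=crop(t,385,225,50,75,6)
o=np.zeros((460,700,3),np.uint8); o[:240,:390]=a; o[:450,395:695]=b
cv2.imwrite("pics/t2.png",o)
cv2.imwrite("pics/s1.png",crop(s,210,195,140,155,3.85))
E
```

```text
(no output)
```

View pics/t1.png

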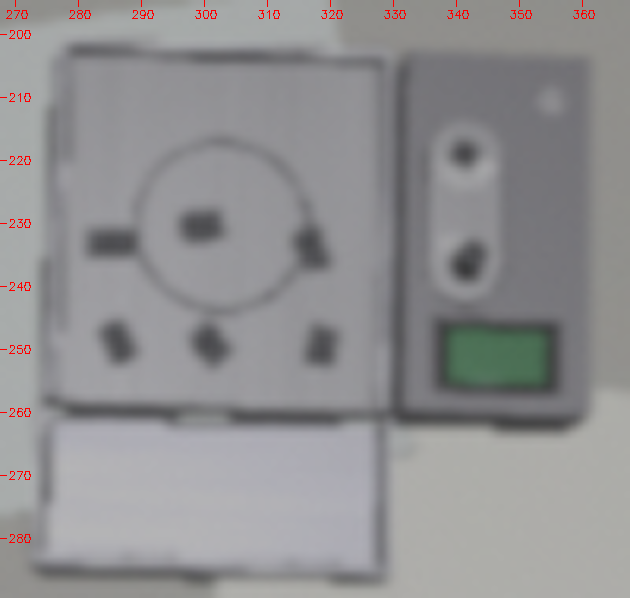

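View pics/t2.png

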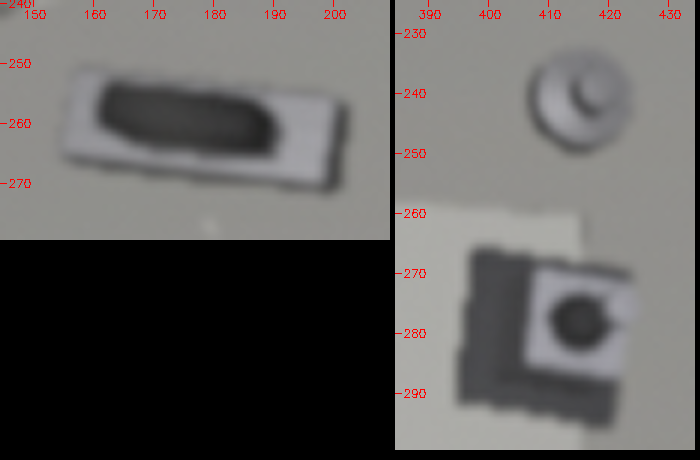

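View pics/s1.png

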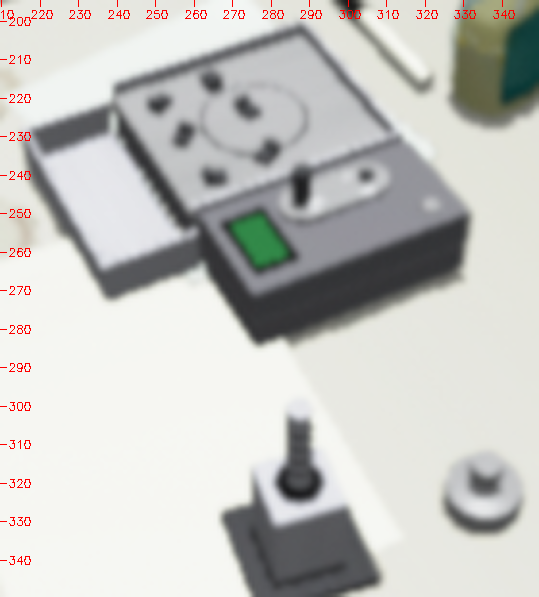

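The top view shows six chips on the pan, the ring centre at (302.7,230.3), the pivot at (341,218.5) and the console's right corners at (361,204) and (360.5,260.5). The stand collar is at (415,278), the weight knob at (418.5,239.5), and the scraper foot spans (155..201, 251..271). In the scene view the ring centre is (276,225), the pivot (304.5,240) and the collar (297.5,319.5).

```bash
cat > geo.py <<'E'
import numpy as np,cv2
from plant import camera_params
from scipy.optimize import least_squares
C={n:camera_params(n) for n in("top","scene")}
F=np.diag([1.,-1,-1])
def proj(n,P):
    T=np.linalg.inv(C[n]["extrinsics"]); P=np.atleast_2d(P).astype(float)
    q=(P@T[:3,:3].T+T[:3,3])@F
    return cv2.projectPoints(q,np.zeros(3),np.zeros(3),C[n]["K"],np.array(C[n]["dist"]))[0][:,0]
def at_z(n,uv,z):
    p=cv2.undistortPoints(np.array(uv,float).reshape(-1,1,2),C[n]["K"],np.array(C[n]["dist"]))[:,0]
    T=C[n]["extrinsics"]; d=np.c_[p,np.ones(len(p))]@F@T[:3,:3].T; o=T[:3,3]
    return o+d*((z-o[2])/d[:,2])[:,None]
def place(s,P):
    P=np.atleast_2d(P).astype(float); c,n=np.cos(s[2]),np.sin(s[2])
    return P@np.array([[c,n,0],[-n,c,0],[0,0,1]])+[s[0],s[1],0]
def fit(obs,s0):  # obs: list of (cam,[model xyz],[u,v])
    r=lambda s:np.concatenate([proj(n,place(s,m))[0]-uv for n,m,uv in obs])
    o=least_squares(r,s0,loss="soft_l1"); return o.x,r(o.x).reshape(-1,2)
E
python3 - <<'E'
from geo import *
np.set_printoptions(precision=1,suppress=True)
S=[("top",[0,0,45],[302.7,230.3]),("top",[30,-98,61],[341.2,218.8]),("top",[75,-150,55],[361,203.7]),("top",[-75,-150,55],[360.3,260.5]),("top",[-75,-74,55],[331.3,260.3]),
("scene",[0,0,45],[276,225.3]),("scene",[30,-98,61],[304.7,240]),("scene",[75,-150,55],[331,249]),("scene",[-75,-150,55],[274.5,271.5]),("scene",[-75,-74,55],[259.5,250.5])]
s0=[*at_z("top",[302.7,230.3],45)[0,:2],0]
for g in("top","scene",""):
    s,r=fit([o for o in S if g in o[0]],s0); print("scale",g,s[:2],np.degrees(s[2]),"\n",r)
sc=[("top",[20,59,24],[157.5,251.5]),("top",[20,-59,24],[201,256.3]),("top",[-20,-59,24],[199.2,270.5]),("top",[-20,59,24],[155,265.7])]
c,r=fit(sc,[500,200,0]);print("scraper",c[:2],np.degrees(c[2]),r)
print("collar",at_z("top",[415,278],64),at_z("scene",[297.5,319.5],64))
print("styl end",at_z("top",[423,275.5],122),at_z("scene",[297.5,300],122))
print("block top",at_z("top",[[407.5,268.5],[423,270.5],[421.5,287.5],[406,285.5]],60).mean(0))
print("weight knob",at_z("top",[418.5,239.5],36),at_z("scene",[335.5,313],36))
E
```

```text
scale top [580.1 -29. ] -1.6842690560067384 
 [[-0.3  0. ]
 [-0.   0.3]
 [-0.  -0.1]
 [ 0.7  0.3]
 [-0.3 -0.7]]
scale scene [575.9 -27.5] -1.8056153066994958 
 [[-1.  -0. ]
 [-0.5  0.4]
 [ 0.5  0.6]
 [ 0.  -0.3]
 [ 0.9 -0.5]]
scale  [578.2 -28.2] -1.7943793776255859 
 [[-0.6  0.8]
 [-0.3  1.1]
 [-0.2  0.8]
 [ 0.4  1.2]
 [-0.7  0.2]
 [-0.1 -0.1]
 [ 0.4  0.2]
 [ 1.5  0.4]
 [ 1.1 -0.5]
 [ 1.9 -0.6]]
scraper [499.6 293.1] -5.551376133109819 [[-0.4 -0.5]
 [ 0.7 -0.5]
 [ 0.2  0.6]
 [-0.5  0.4]]
collar [[ 457.7 -308.6   64. ]] [[ 471.5 -319.    64. ]]
styl end [[ 457.5 -311.1  122. ]] [[ 471.7 -316.6  122. ]]
block top [ 458.2 -308.6   60. ]
weight knob [[ 560.8 -331.7   36. ]] [[ 560.  -325.8   36. ]]
```

```bash
cat > rob.py <<'E'
import numpy as np
from plant import arm,snapshot
from geo import *
SC=np.array([578.8,-28.6,np.radians(-1.75)])
def R(a):
    y=np.array([np.cos(a),np.sin(a),0]); z=np.array([0,0,-1.]); return np.c_[np.cross(y,z),y,z]
def best(p,a):  # tool direction a or a+180, whichever keeps the wrist nearer mid-range
    c=[]
    for b in(a,a+np.pi):
        q=arm.solve_ik([p[0],p[1],p[2]+155],R(b))
        if q is not None: c.append((abs(q[5]),b))
    return min(c)[1]
def go(p,a): arm.move_to([p[0],p[1],p[2]+155],R(a))       # p = grasp point
def line(p,a=None,rate=150): arm.line_to([p[0],p[1],p[2]+155],None if a is None else R(a),rate)
def st(*m): print(*m,"t%.1f gap%.1f grip%.1f"%(arm.get_clock(),arm.get_finger_gap(),arm.get_grip_force()),"p",np.round(arm.get_tcp_pos()-[0,0,155],1),"F",np.round(arm.get_force(),1))
def sw(x,y,z): return place(SC,[x,y,z])[0]
E
python3 - <<'E'
from rob import *
print("collar",at_z("scene",[287.4,319.8],64),"end",at_z("scene",[287.5,300],122), arm.tip_extent)
st("start")
p=[499.6,293.1]; y=np.radians(-5.5)
a=best([*p,120],y); print(np.degrees(a),arm.solve_ik([*p,275],R(a)))
go([*p,130],a); st("over")
line([*p,48]); st("down")
arm.move_gripper(10,60); st("grip")
line([*p,130]); st("lift")
T=sw(45,0,45+48); b=a+SC[2]-y
go([T[0],T[1],T[2]+45],b); st("hover")
t=snapshot("top"); s=snapshot("scene"); np.save("t1.npy",t)
from viz import crop
o=np.zeros((600,800,3),np.uint8); A=crop(t,262,190,75,75,5.3); B=crop(s,200,170,75,110,5.3)
o[:A.shape[0],:A.shape[1]]=A;o[:B.shape[0],400:400+B.shape[1]]=B; cv2.imwrite("pics/h1.png",o)
E
```

```text
collar [[ 453.57602831 -309.96967274   64.        ]] end [[ 455.10934003 -307.38722796  122.        ]] 173.4
start t0.2 gap85.5 grip0.0 p [ 165.4 -550.5  249.1] F [-0.2  0.1 -0.2]
-5.5 [ 1.86645496e+01  1.93310747e+01  9.72109019e+01 -2.54444375e-14
  6.34580234e+01  2.41645496e+01]
over t3.4 gap85.5 grip0.0 p [500.1 292.5 130.1] F [ 0.6 -0.  -0.8]
down t4.1 gap85.4 grip0.0 p [500.1 293.1  48.6] F [ 0.7 -0.3  0.5]
grip t4.7 gap21.1 grip60.0 p [499.7 293.2  48.5] F [-1.2 -0.1  4. ]
lift t5.4 gap21.2 grip59.2 p [499.  292.9 128.9] F [-0.7 -0.  -3.4]
hover t6.7 gap21.5 grip59.2 p [623.5 -28.8 137.5] F [ 0.4  0.6 -2.3]
```

View pics/h1.png

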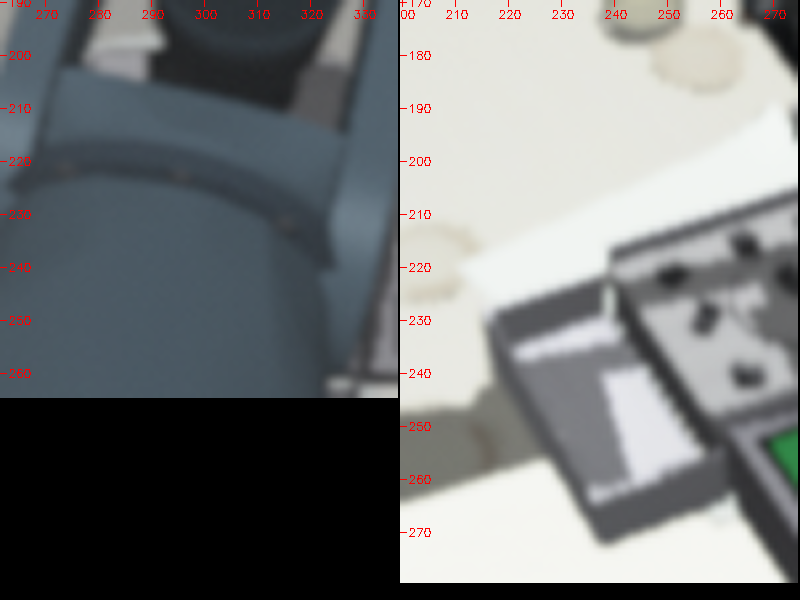

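The arm hides the block in the top view, and the scene crop missed it. I'll use a different crop of the scene camera, centred on the hand.

Run:
```python
from viz import *
from geo import *
from rob import SC,sw
s=snapshot("scene"); cv2.imwrite("pics/h2.png",crop(s,225,130,130,125,4.8))
p=np.array([623.5,-28.8,SC[2]])
for x,y,z in [(20,59,24),(20,-59,24),(-20,-59,24),(-20,59,24),(-20,59,0),(-20,-59,0),(20,-59,0)]:
    print((x,y,z),proj("scene",place(p,[x,y,z+89.5]))[0].round(1))
for x,y in[(71,65),(71,-65),(-75,65),(-75,-65)]: print(x,y,proj("scene",sw(x,y,57)).round(1))
```

```text
(20, 59, 24) [287.7 184.5]
(20, -59, 24) [310.4 209.7]
(-20, -59, 24) [295.8 214.6]
(-20, 59, 24) [274.  188.7]
(-20, 59, 0) [274.2 196.1]
(-20, -59, 0) [295.7 222.2]
(20, -59, 0) [310.  217.3]
71 65 [[288.9 199.9]]
71 -65 [[313.2 228.1]]
-75 65 [[239.1 215.8]]
-75 -65 [[260.1 246.9]]
```

View pics/h2.png

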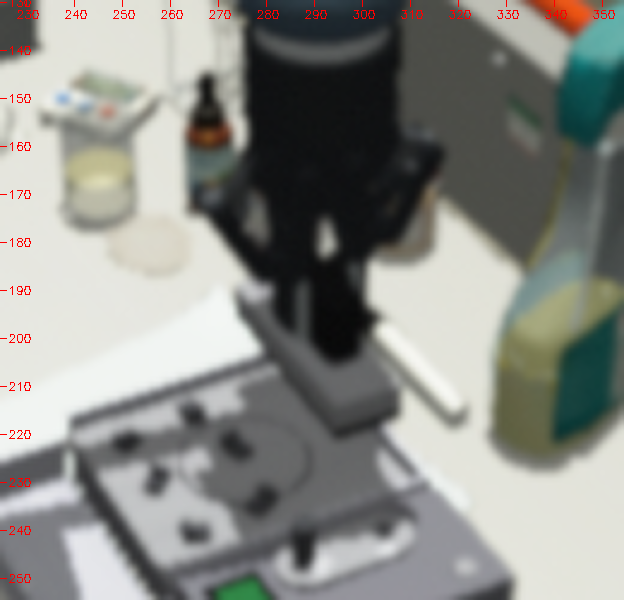

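Run:
```python
from geo import *
np.set_printoptions(precision=1,suppress=True)
z=89.5
o=[("scene",[-20,-59,z],[295,220.1]),("scene",[20,-59,z],[307.4,214.5]),("scene",[-20,-59,z+24],[294.3,213.9]),("scene",[20,-59,z+24],[307,208.3]),("scene",[-20,59,z+24],[274.5,190])]
s,r=fit(o,[623,-28,-.03]); print(s[:2],np.degrees(s[2])); print(r)
```

```text
[623.9 -22.2] -2.7652819043384507
[[-1.   0.6]
 [ 1.1  1.4]
 [-0.2 -0.9]
 [ 1.8  0.1]
 [-1.3 -2.9]]
```

```bash
cat >> rob.py <<'E'
def probe(d,maxd,lim,step=1.0,rate=40):
    """step along world d until the outside force against d grows by lim; returns travel or None"""
    p0=arm.get_tcp_pos(); f0=arm.get_force(); d=np.array(d,float)
    n=0
    while n<maxd:
        n+=step; arm.line_to(p0+d*n,None,rate)
        f=-(arm.get_force()-f0)@d
        if f>lim: return n,f
    return None,f
E
python3 - <<'E'
from rob import *
T=sw(45,-3,93); p=arm.get_tcp_pos(); 
line([T[0],T[1],p[2]-155-24],rate=80); st("pre")   # underside ~65
print("down",probe([0,0,-1],17.5,6,1.75)); st("low")
E
```

```text
pre t7.3 gap21.6 grip59.1 p [623.3 -32.9 112.7] F [-0.1  0.3 -2.7]
down (None, np.float64(-1.3042594115001194))
low t9.8 gap21.4 grip59.1 p [623.2 -32.9  95.1] F [ 0.8  0.3 -4. ]
```

Run:
```python
from rob import *
yv=np.array([-np.sin(SC[2]),np.cos(SC[2]),0]); p0=arm.get_tcp_pos()
print("left",probe(yv,12,4,.7)); L=arm.get_tcp_pos(); st()
arm.line_to(p0,None,60)
print("right",probe(-yv,12,4,.7)); Rr=arm.get_tcp_pos(); st()
c=(L+Rr)/2; c[2]=p0[2]; print("centre",c,"travel",(L-Rr)@yv)
arm.line_to(c,None,60); print("down",probe([0,0,-1],4,5,.4)); st()
```

```text
left (7.700000000000001, np.float64(5.684244225656397))
t12.6 gap21.5 grip59.3 p [623.5 -26.1  95.3] F [-0.1 -5.4 -2.1]
right (6.300000000000001, np.float64(5.279588759906814))
t15.1 gap21.5 grip59.5 p [623.  -38.8  95. ] F [-0.6  5.7 -2.4]
centre [623.23173161 -32.43301851 250.06254336] travel 12.723450379654556
down (2.0, np.float64(5.398432013767484))
t16.6 gap21.5 grip59.8 p [623.3 -32.4  93.5] F [-2.7  0.1  1.8]
```

Run:
```python
from rob import *
xv=np.array([np.cos(SC[2]),np.sin(SC[2]),0]); p=arm.get_tcp_pos()+[0,0,.7]
arm.line_to(p,None,40); arm.line_to(p-xv*111,None,70); st("swept"); arm.dwell(.2)
arm.line_to(p-xv*111+[0,0,90],None,150); st("up")
# carry aside so the pan can be seen
go([500,293,150],arm.get_q()[0]*0+np.arctan2(arm.get_tcp_rot()[1,1],arm.get_tcp_rot()[0,1])); st("aside")
from viz import *
t=snapshot("top"); s=snapshot("scene")
o=np.zeros((600,800,3),np.uint8); A=crop(t,268,195,100,95,4); B=crop(s,210,195,130,95,3)
o[:A.shape[0],:A.shape[1]]=A;o[:B.shape[0],405:405+B.shape[1]]=B; cv2.imwrite("pics/sw1.png",o)
```

```text
swept t18.6 gap21.6 grip59.2 p [512.6 -29.   94.2] F [ 0.  -0.1 -2. ]
up t19.5 gap21.1 grip59.2 p [511.9 -28.9 183.3] F [ 0.  -0.4 -3.4]
aside t20.8 gap21.3 grip59.2 p [500.4 292.1 149.8] F [ 0.9 -0.4 -3.4]
```

View pics/sw1.png

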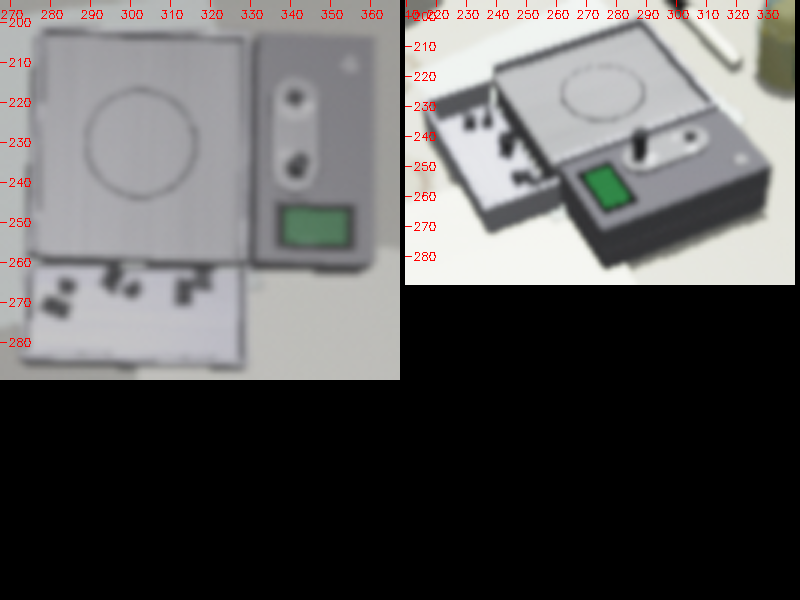

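All six chips are now in the trough (top view rows 262–272) and the pan is empty. Next I set the block down and open the cover.

```bash
cat >> rob.py <<'E'
def post(th,z=82,r=46): return sw(30-r*np.cos(th),-98-r*np.sin(th),z)
def swing(b,t0,t1,n=8,rate=60):
    for th in np.linspace(t0,t1,n+1): line(post(th),b+th,rate)
E
python3 - <<'E'
from rob import *
p=arm.get_tcp_pos(); line([p[0],p[1],52]); print(probe([0,0,-1],6,4,.5)); 
arm.move_gripper(85); st("released"); line([p[0],p[1],150])
def cost(b): 
    q=[arm.solve_ik(post(th)+[0,0,155],R(b+th)) for th in(0,.8,1.5)]
    return 999 if any(x is None for x in q) else max(abs(x[5]) for x in q)
b=min((SC[2]+np.pi/2,SC[2]-np.pi/2),key=cost); print(b,cost(b))
arm.move_gripper(40); go(post(0,150),b); st("over post")
line(post(0),rate=80); st("at post")
arm.move_gripper(15,20); st("caged")
swing(b,0,1.5); st("swung"); arm.move_gripper(40); line(post(1.5,180))
q=arm.get_q(); q[0]-=50; arm.move_j(q); st("aside")
from viz import *
t=snapshot("top"); s=snapshot("scene")
o=np.zeros((600,800,3),np.uint8); A=crop(t,325,200,40,65,9); B=crop(s,255,215,85,60,5)
o[:A.shape[0],:A.shape[1]]=A;o[:B.shape[0],370:370+B.shape[1]]=B
B=crop(s,255,280,85,55,5); o[320:320+B.shape[0],370:370+B.shape[1]]=B; cv2.imwrite("pics/cv1.png",o)
E
```

```text
(5.0, np.float64(8.63124062998161))
released t24.8 gap84.9 grip0.0 p [501.4 291.7  47.8] F [ 0.3 -0.5  0.1]
-1.6013395887047974 67.21291673501563
over post t27.7 gap40.0 grip0.0 p [ 559.9 -125.1  150. ] F [0.7 1.1 0.6]
at post t28.7 gap40.2 grip0.0 p [ 560.1 -126.3   82.6] F [-0.1 -0.7 -0.1]
caged t29.1 gap15.0 grip0.0 p [ 559.9 -126.1   82.3] F [-0.2  0.7 -0.3]
swung t32.0 gap14.8 grip0.0 p [ 601.  -173.1   82. ] F [-0.   0.7  0.5]
aside t35.0 gap39.8 grip0.0 p [ 254.6 -570.9  179. ] F [-0.2 -0.8  0.2]
```

View pics/cv1.png

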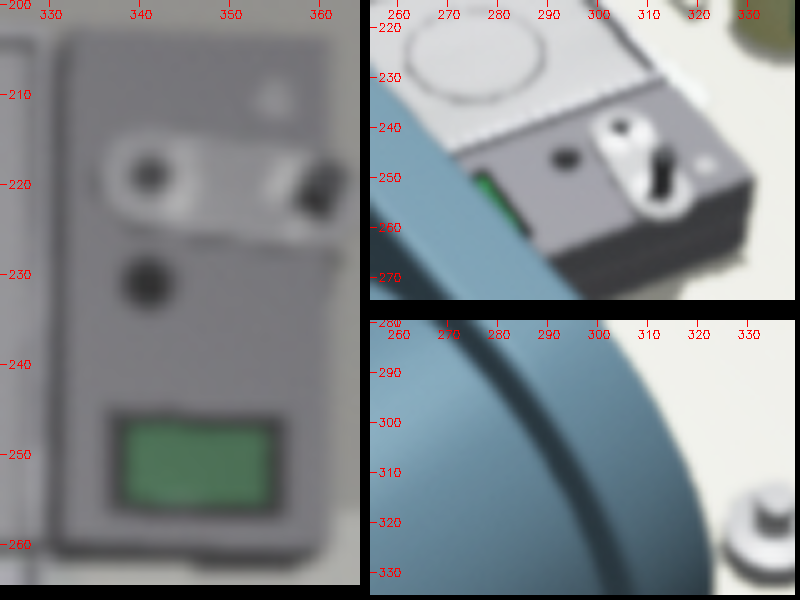

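Run:
```python
from rob import *
np.set_printoptions(precision=1,suppress=True)
A=at_z("top",[340.9,231.05],55)[0]; B=at_z("scene",[293.9,246.5],55)[0]
ys=np.array([[np.cos(SC[2]),np.sin(SC[2])],[-np.sin(SC[2]),np.cos(SC[2])]])
for n,P in(("top",A),("scene",B)): print(n,P,"scale frame",ys@(P[:2]-SC[:2]))
g=[456,-309]; b=best([*g,150],0.)
arm.move_gripper(50); go([*g,170],b); line([*g,102],rate=100); st("at")
arm.move_gripper(5,40); st("grip")
line([*g,190],rate=120); st("lift")
q=[A[0]/2+B[0]/2,A[1]/2+B[1]/2]
# hover with tip ~8 mm above the console: stylus tip = grasp -(102-10)
go([q[0],q[1],63+92+30],b); line([q[0],q[1],63+92],rate=80); st("hover")
from viz import *
t=snapshot("top"); s=snapshot("scene")
o=np.zeros((600,800,3),np.uint8); A=crop(t,325,200,40,65,9); B=crop(s,265,185,60,85,7)
o[:A.shape[0],:A.shape[1]]=A;o[:B.shape[0],370:370+B.shape[1]]=B; cv2.imwrite("pics/st1.png",o)
```

```text
top [ 577.1 -127.3   55. ] scale frame [  1.4 -98.7]
scene [ 573.9 -127.4   55. ] scale frame [ -1.9 -98.9]
at t37.5 gap50.0 grip0.0 p [ 456.2 -309.3  102.5] F [-0.2 -0.4  0.8]
grip t37.9 gap12.8 grip38.9 p [ 456.2 -309.1  102.6] F [0.3 0.7 2.9]
lift t38.8 gap12.5 grip38.9 p [ 455.7 -308.7  189.1] F [ 0.1 -0.2 -1.3]
hover t40.2 gap13.1 grip38.9 p [ 575.3 -127.6  154.3] F [ 0.7  0.6 -0.2]
```

View pics/st1.png

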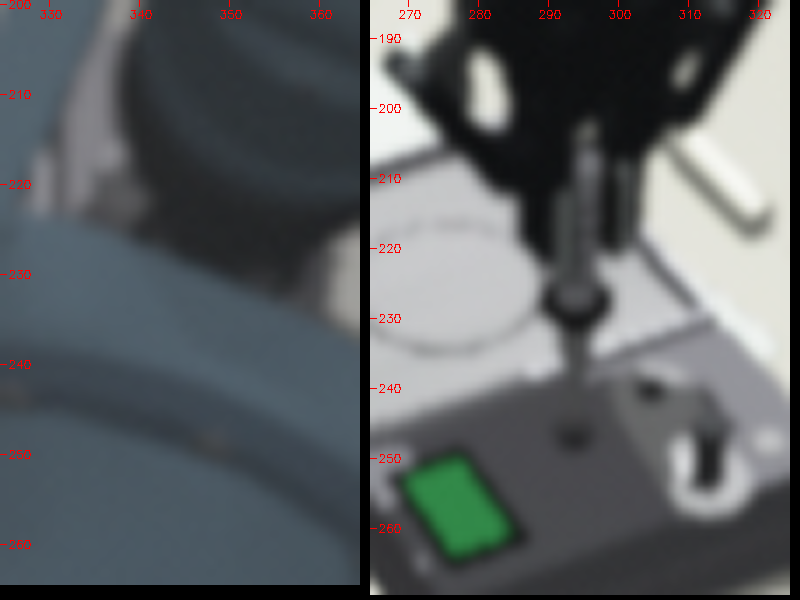

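The scene view shows the stylus above the port: collar at (293.8,227.4), port at (293.8,247.1), and the cover clear of it. I'll check this against the projected axis.

Run:
```python
from rob import *
np.set_printoptions(precision=1,suppress=True)
p=[575.3,-127.6]; print(proj("scene",[[*p,z] for z in(62.3,82.3,116.3,174.3)]))
for x,y in((575.5,-127.4),(578.8,-127.4),(575.5,-124.4)): print(x,y,proj("scene",[x,y,55]))
```

```text
[[294.5 244.1]
 [294.6 238. ]
 [294.8 227.1]
 [295.1 207.3]]
575.5 -127.4 [[294.5 246.3]]
578.8 -127.4 [[295.7 245.8]]
575.5 -124.4 [[293.9 245.5]]
```

Run:
```python
from rob import *
p0=arm.get_tcp_pos()-[0,0,155]; f0=arm.get_force()
p0[:2]=[575.4,-127.4]
z=p0[2]; c=0
while z>92.5+38 and c<8:
    z-=2 if z>92.5+49.5 else .5
    line([p0[0],p0[1],z],rate=40); f=arm.get_force()-f0; c=f[2]
    if z<92.5+56: print("tip%.1f Fz%.1f Fxy%.1f"%(z-92.5,c,np.hypot(*f[:2])))
    if z>92.5+49 and c>4: print("early contact"); break
if c>=7 and z<92.5+47:
    t0=arm.get_clock(); arm.dwell(1.3); st("held",(arm.get_force()-f0).round(1))
```

```text
tip54.8 Fz-0.0 Fxy0.9
tip52.8 Fz-0.8 Fxy0.5
tip50.8 Fz-0.9 Fxy0.3
tip48.8 Fz-1.0 Fxy1.9
tip48.3 Fz-1.1 Fxy1.5
tip47.8 Fz-0.9 Fxy0.7
tip47.3 Fz-1.0 Fxy0.6
tip46.8 Fz0.4 Fxy0.1
tip46.3 Fz0.1 Fxy0.4
tip45.8 Fz1.2 Fxy1.2
tip45.3 Fz2.1 Fxy0.5
tip44.8 Fz1.5 Fxy0.8
tip44.3 Fz2.9 Fxy1.1
tip43.8 Fz2.9 Fxy0.5
tip43.3 Fz2.4 Fxy0.9
tip42.8 Fz4.8 Fxy0.5
tip42.3 Fz7.2 Fxy0.8
tip41.8 Fz8.2 Fxy1.7
held [-1.2  1.1  9.9] t46.9 gap12.6 grip40.1 p [ 575.6 -127.5  135.2] F [-1.6  0.8 10.1]
```

Run:
```python
from rob import *
p=arm.get_tcp_pos()-[0,0,155]; line([p[0],p[1],205],rate=120)
Rt=arm.get_tcp_rot(); b=np.arctan2(Rt[1,1],Rt[0,1])
g=[456.2,-309.1]; go([*g,180],b); line([*g,115],rate=80); st("in stand")
print(probe([0,0,-1],16,4,.75)); st("down")
arm.move_gripper(50); st("open"); line([*g,180])
b=-1.60134
go(post(1.5,160),b+1.5); arm.move_gripper(40); line(post(1.5),rate=80); arm.move_gripper(15,20); st("caged")
swing(b,1.5,0.1,7); st("near home")
line(post(0.1),b,60)
print(probe([-np.sin(SC[2]),np.cos(SC[2]),0],12,7,.7)); st("stop")
arm.move_gripper(40); line(post(0,180)); q=arm.get_q(); q[0]+=60; arm.move_j(q); st("aside")
from viz import *
t=snapshot("top"); s=snapshot("scene")
o=np.zeros((600,800,3),np.uint8); A=crop(t,325,200,40,65,5); C_=crop(t,385,225,50,75,4); B=crop(s,225,205,135,145,4)
o[:A.shape[0],:A.shape[1]]=A;o[:C_.shape[0],205:205+C_.shape[1]]=0
o[330:330+270,:200]=C_[:270,:200] if C_.shape[0]>=270 else 0
o[:580,210:210+540]=B; cv2.imwrite("pics/cl1.png",o)
```

```text
in stand t49.4 gap12.8 grip39.0 p [ 456.4 -309.4  115.5] F [ 1.9 -0.6  0.2]
(13.5, np.float64(4.968867876020878))
down t53.9 gap12.7 grip39.8 p [ 456.5 -309.4  102.7] F [-3.   1.   5.2]
open t54.4 gap50.0 grip0.0 p [ 456.4 -309.4  101.9] F [-0.2 -0.2 -0.6]
caged t57.6 gap15.2 grip0.0 p [ 601.2 -173.2   82.2] F [-0.  -0.3 -0.9]
near home t60.3 gap14.7 grip0.0 p [ 560.  -130.8   82. ] F [ 0.2 -0.5 -0.2]
(9.1, np.float64(8.834315193266015))
stop t63.8 gap15.1 grip4.5 p [ 560.2 -123.    82. ] F [-2.1 -9.3 -0.7]
aside t67.0 gap40.2 grip0.0 p [389.4 420.9 179.1] F [ 0.6  0.3 -0.9]
```

View pics/cl1.png

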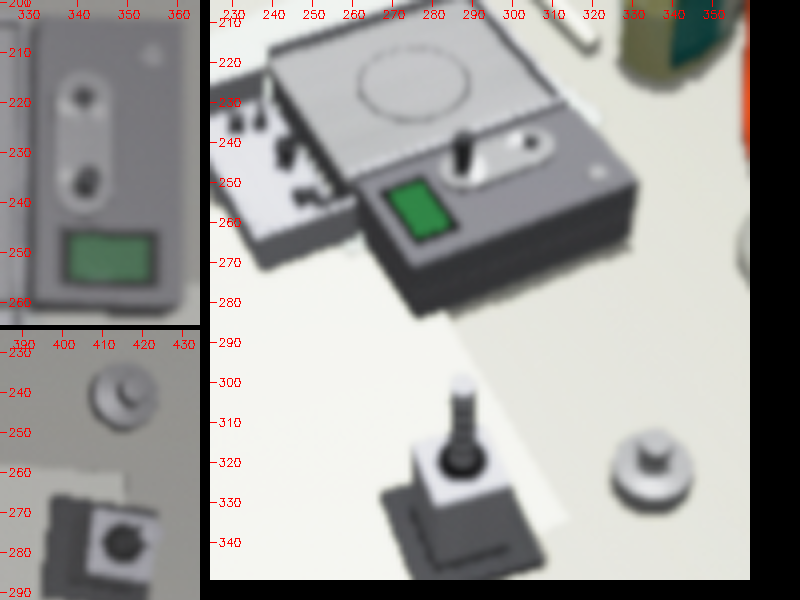

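The cover is home (post at (287.5,243) in the scene view), the stylus stands upright in its stand, and the weight hasn't moved (disc at (415.3,241) in the top view). Next I place the weight.

Run:
```python
from rob import *
np.set_printoptions(precision=1,suppress=True)
D=[at_z("top",[415.3,241.1],14)[0,:2],at_z("top",[417.5,239.4],36)[0,:2],at_z("scene",[335.5,313.7],36)[0,:2]]; print(np.array(D))
w=(D[0]+D[1])/4+D[2]/2
arm.move_gripper(50); b=best([*w,150],np.pi/2)
go([*w,150],b); line([*w,38.5],rate=100); st("at")
arm.move_gripper(5,35); st("grip"); 
if arm.get_finger_gap()>9:
    p=arm.get_tcp_pos(); arm.line_to(p+[0,0,120],None,120); st("lift")
    T=sw(0,0,0); b2=best([T[0],T[1],150],np.pi/2); go([T[0],T[1],150],b2); line([T[0],T[1],38.5+48],rate=80)
    print(probe([0,0,-1],7,3,.4,30)); st("down")
    arm.move_gripper(45); st("open"); line([T[0],T[1],180]); q=arm.get_q(); q[0]+=60; arm.move_j(q)
from viz import *
t=snapshot("top"); s=snapshot("scene")
o=np.zeros((600,800,3),np.uint8); A=crop(t,268,195,100,95,4); B=crop(s,210,195,130,95,3); D=crop(t,140,235,75,50,4)
o[:380,:400]=A;o[:285,405:795]=B;o[390:590,:300]=D; cv2.imwrite("pics/w1.png",o)
```

```text
[[ 560.6 -329.6]
 [ 561.  -329.1]
 [ 559.  -327.3]]
at t71.4 gap50.0 grip0.0 p [ 560.3 -328.6   39.4] F [ 0.6 -0.8  0.2]
grip t71.8 gap15.7 grip34.1 p [ 560.1 -328.5   39.2] F [-1.6 -0.8  3.6]
lift t73.0 gap15.7 grip34.2 p [ 559.8 -328.2  158. ] F [-0.   1.  -2.5]
(3.1999999999999997, np.float64(5.279311342698965))
down t77.0 gap15.7 grip34.6 p [579.3 -28.7  84.2] F [-0.4 -0.4  2.8]
open t77.4 gap44.9 grip0.0 p [579.2 -28.6  83.7] F [ 0.  -1.   0.3]
```

View pics/w1.png

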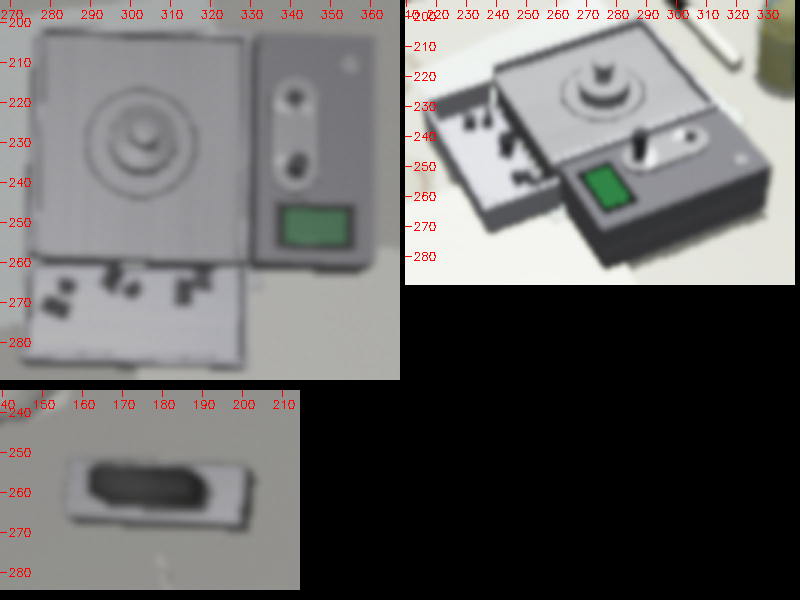

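The weight stands upright in the ring (top view about (303,230)). The chips are in the trough, the cover is home and the scraper stands on the worktop, so I'm handing in.

```bash
python3 -c "
from plant import arm
print(arm.get_clock(),arm.finish_job())"
```

```text
the job is handed in; nothing more can be done
80.4167 None
```

I handed the job in at 80 s with every step done in the order asked: all six chips are in the trough, the scraper is back on the worktop, the zero button was held down for about 1.3 s, the stylus is upright in its stand, the cover is home at its stop, and the check weight stands in the ring.

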